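# Scan out the matching pastry cutter

### The job

Fetch the pastry cutter of the same shape as the sample on the white riser. First take the hand scanner from its dock, point it squarely at the middle of the label on that cutter's bin from about 7 cm away without touching any bin, hold it steady there for two seconds (do not scan another bin), and stand the scanner upright in its dock again; then lift the cutter out of the bin and set it flat on the riser beside the sample. Leave the sample, the other cutters and everything else where they are.

Things in the scene. Friction and masses are not known exactly. Their poses are not given: they have to be found in the camera images.
- scanner: Grey hand scanner, 150 mm long, 180 g, standing nose-down in its dock. Origin at the centre of the window in its nose end; z runs from the nose up the handle, so it looks along -z.
- scanner_grip (a point): Middle of the upper half of the scanner's handle, where to grasp it: 115 mm from the nose end (35 mm below the handle's top). The handle is a square bar 30 x 30 mm with faces square to x and y, from 58 to 150 mm above the nose; below it the head flares to 48 mm diameter over the lowest 34 mm. Axes as scanner.
- scanner_nose (a point): The scanner's window, centre of its nose end. Axes as scanner (it looks along -z).
- dock_seat (a point): Centre of the floor of the scanner's dock, a fixed black round cup 88 mm across and 26 mm high; floor 10 mm above the bar top, inside about 62 mm wide at the mouth, rim 16 mm above the floor. The scanner's 48 mm nose stands loosely on this floor, any way round. z up.
- label_tri (a point): Centre of the printed bar label (64 x 44 mm, black bars on white paper) on the sloped face at the back of the bin that holds the triangular cutter. The face is tipped 35 degrees from horizontal towards the bin's front: z points squarely out of the label, up and to the front; y runs along the label, x up the slope.
- label_square (a point): Centre of the printed bar label (64 x 44 mm, black bars on white paper) on the sloped face at the back of the bin that holds the square cutter. The face is tipped 35 degrees from horizontal towards the bin's front: z points squarely out of the label, up and to the front; y runs along the label, x up the slope.
- label_round (a point): Centre of the printed bar label (64 x 44 mm, black bars on white paper) on the sloped face at the back of the bin that holds the round cutter. The face is tipped 35 degrees from horizontal towards the bin's front: z points squarely out of the label, up and to the front; y runs along the label, x up the slope.
- bin_tri: Pale wooden bin of the triangular cutter, fixed; 157 deep x 108 wide x 72 mm high. Origin under its centre, front is -x. In front an open bay 100 x 100 mm inside, walls 42 mm high, floor 5 mm up, bay centre at x = -24 mm; behind it the sloped label face, 36 to 72 mm up. The three bins stand side by side in any order, about 135 mm apart.
- bin_square: Pale wooden bin of the square cutter, fixed; 157 deep x 108 wide x 72 mm high. Origin under its centre, front is -x. In front an open bay 100 x 100 mm inside, walls 42 mm high, floor 5 mm up, bay centre at x = -24 mm; behind it the sloped label face, 36 to 72 mm up. The three bins stand side by side in any order, about 135 mm apart.
- bin_round: Pale wooden bin of the round cutter, fixed; 157 deep x 108 wide x 72 mm high. Origin under its centre, front is -x. In front an open bay 100 x 100 mm inside, walls 42 mm high, floor 5 mm up, bay centre at x = -24 mm; behind it the sloped label face, 36 to 72 mm up. The three bins stand side by side in any order, about 135 mm apart.
- cutter_tri_grip (a point): Triangular cutter in a bin, matches the sample (sides 85 mm, middle at y = -4 mm). A 28 mm high band of 3 mm steel, open above and below; over it a dark wooden bar handle 14 x 14 mm, its top 62 mm above the underside, free space below it. 90 g. This point: in the bar near its middle, 55 mm above the underside; z up, the bar runs along y (grasp across x).
- cutter_square_grip (a point): Square cutter (72 mm sides). A 28 mm high band of 3 mm steel, open above and below; over it a dark wooden bar handle 14 x 14 mm, its top 62 mm above the underside, free space below it. 90 g. This point: in the bar near its middle, 55 mm above the underside; z up, the bar runs along y (grasp across x).
- cutter_round_grip (a point): Round cutter (74 mm across). A 28 mm high band of 3 mm steel, open above and below; over it a dark wooden bar handle 14 x 14 mm, its top 62 mm above the underside, free space below it. 90 g. This point: in the bar near its middle, 55 mm above the underside; z up, the bar runs along y (grasp across x).
- sample_grip (a point): The sample: triangular cutter (sides 85 mm, middle at y = -4 mm) on one half of the riser; stays there. A 28 mm high band of 3 mm steel, open above and below; over it a dark wooden bar handle 14 x 14 mm, its top 62 mm above the underside, free space below it. 90 g. This point: in the bar near its middle, 55 mm above the underside; z up, the bar runs along y (grasp across x).
- riser_top (a point): Centre of the top of the white riser, a fixed low wooden board on four short legs: top 160 mm along x, 215 mm along y, 52 mm above the bar top; z up. The sample stands about 53 mm from here towards +y; the other half (-y) is free.
- tuna_tin: Bystander: flat round tin 87 mm across, 40 mm high, loose; origin under its centre.
- teaspoon: Bystander: teaspoon 130 mm long, lying loose on the bar; origin under its centre.
Things that resemble listed ones, but are neither listed nor needed, are in the scene too. What is shaped like the scanner but green is not meant.

How it is judged (in metres and radians):
On the way, in this order (a step that is already met when the one before it is completed fails the run):
1. the scanner is lifted clear of its dock (z of scanner_nose in the frame of dock_seat above 0.05 m), for 0.1 s.
2. the scanner is held steady for 1.2 s on the matching bin's label: label centre within 18 mm of its line of sight, 40 to 110 mm from the nose, within 12 degrees of square (x of label_tri in the frame of scanner_nose between -0.018 and 0.018 m and y of label_tri in the frame of scanner_nose between -0.018 and 0.018 m and z of label_tri in the frame of scanner_nose between -0.11 and -0.04 m and angle between the z axis of scanner_nose and the z axis of label_tri, either way round below 0.21 rad and linear speed of scanner below 0.02 m/s and angular speed of scanner below 0.12 rad/s), for 1.2 s.
3. the scanner stands upright in its dock again, let go (horizontal distance between scanner_nose and dock_seat below 0.012 m and angle between scanner_nose's own z axis and vertical below 0.1 rad and z of scanner_nose in the frame of dock_seat between -0.004 and 0.005 m and linear speed of scanner below 0.02 m/s and angular speed of scanner below 0.2 rad/s and contact force between the fingers and scanner below 0.2 N), for 0.2 s.
4. the matching cutter is lifted out of its bin (z of cutter_tri_grip in the frame of bin_tri above 0.105 m), for 0.1 s.
5. the matching cutter stands flat on the riser beside the sample (x of cutter_tri_grip in the frame of riser_top between -0.062 and 0.062 m and y of cutter_tri_grip in the frame of riser_top between -0.092 and 0.092 m and z of cutter_tri_grip in the frame of riser_top between 0.049 and 0.061 m and angle between cutter_tri_grip's own z axis and vertical below 0.1 rad), for 0.2 s.
At the end, for the whole second after the job is handed in: Scanner upright (6 deg) and at rest on its dock floor, within 12 mm of centre; triangular cutter from the bin flat (6 deg) and at rest on the riser, its handle point within 62 mm across and 92 mm along of the centre; sample moved under 20 mm, other cutters under 25 mm (all of step 5 and horizontal distance between scanner_nose and dock_seat below 0.012 m and angle between scanner_nose's own z axis and vertical below 0.1 rad and z of scanner_nose in the frame of dock_seat between -0.004 and 0.005 m and linear speed of each of scanner, cutter_tri below 0.02 m/s and angular speed of each of scanner, cutter_tri below 0.2 rad/s and distance of sample_grip from where it was at the start of the episode below 0.02 m and distance of each of cutter_square_grip, cutter_round_grip from where it was at the start of the episode below 0.025 m); the robot touches nothing.
It fails at once if another bin's label is scanned: the scanner rests steadily aimed at it ((x of label_square in the frame of scanner_nose between -0.018 and 0.018 m and y of label_square in the frame of scanner_nose between -0.018 and 0.018 m and z of label_square in the frame of scanner_nose between -0.11 and -0.04 m and angle between the z axis of scanner_nose and the z axis of label_square, either way round below 0.21 rad and linear speed of scanner below 0.02 m/s and angular speed of scanner below 0.12 rad/s) or (x of label_round in the frame of scanner_nose between -0.018 and 0.018 m and y of label_round in the frame of scanner_nose between -0.018 and 0.018 m and z of label_round in the frame of scanner_nose between -0.11 and -0.04 m and angle between the z axis of scanner_nose and the z axis of label_round, either way round below 0.21 rad and linear speed of scanner below 0.02 m/s and angular speed of scanner below 0.12 rad/s)).
It fails at once if the scanner touches a bin (contact force between scanner and bin_tri above 1 N or contact force between scanner and bin_square above 1 N or contact force between scanner and bin_round above 1 N).
It fails at once if the sample is displaced by more than 20 mm (distance of sample_grip from where it was at the start of the episode above 0.02 m).
It fails at once if another cutter is taken or displaced by more than 25 mm (distance of any of cutter_square_grip, cutter_round_grip from where it was at the start of the episode above 0.025 m).
It fails at once if the tin or the teaspoon is pushed by more than 30 mm (distance of any of tuna_tin, teaspoon from where it was at the start of the episode above 0.03 m).
It also fails if it takes over 67 s, if anything falls off the work surface, if the arm or the gripper's body presses on something with over 40 N, if the wrist force passes 120 N, or if a joint passes its speed limit or range.

### The arm

A 7-joint arm with a two-finger parallel gripper is mounted at the origin on a cart in front of the work surface, level with it; the furniture and walls round the work are solid. World frame = base frame: x ahead of the robot, y to its left, z up, the work surface at z = 0. Lengths are in mm, angles in rad, forces in N, time in s.
With the tool pointing down it reaches from about 400 to 850 mm from the base axis. Payload 6.9 kg.
Tool frame: the origin (TCP) lies midway between the tips of the shut fingers; the grasp point (between the pads) lies r.hold_point_z behind it (r.hold_point_z is the distance from the TCP to the grasp point, in mm); z points along the fingers, y is the line along which they close (so a half turn about z gives the same grasp; the last joint's range is limited). The gripper opens to 85 mm and grips with 20 to 120 N. Pads are 22 mm wide; open, the fingers measure 114 mm over their backs; the gripper's body (76 mm by 85 mm) begins 54 mm behind the grasp point. The pads swing forward as they close: fully open they stand 13 mm farther back than shut.
Start: joints at [1.308, 0.507, -0.238, 1.5, 0.126, 1.149, -0.155], TCP at [224.697, -583.2, 231.275] pointing down, gripper open.
Joint ranges: [-3.08, 3.08], [-0.24, 2.05], [-1.43, 1.35], [0, 2.5], [-1.52, 4.66], [0.17, 1.96], [-2.89, 2.89]. Speed limits (rad/s): [2.39, 2.39, 3.14, 3.14, 3.14, 3.14, 3.14].

### API

Orientations are given as a unit quaternion [w, x, y, z].
In Python, from plant import r gives the robot as it stands. Calls block until the motion is done:
- r.move_ptp(position, orientation): joint-space move of the TCP to a pose.
- r.servo_line(position, attitude=None, vel=150): straight line of the TCP; attitude=None keeps the orientation; vel is the mean speed in mm/s.
- r.move_j(angles): joint-space move.
- r.ungrasp() and r.gripper_close(squeeze=None): open the fingers fully, or close them until they stop; squeeze is the grip in N (None keeps the last).
- r.hold(seconds).
- r.inverse_kinematics(position, orientation): joint angles nearest the present ones, or None.
- r.read_state(): the state.
- r.get_image(name): name is "side" or "top" or "wrist"; returns a dict with "image" (420x560x3 uint8, red, green, blue), "vertical_fov" (degrees; the focal length in pixels is half the picture's height over the tangent of half this angle, whatever the lens; pixels are square), "cx", "cy" (the principal point, pixels), "world_to_cam" (4x4, takes a point from world to camera coordinates). Camera axes: x right, y down, z forward; pixel columns grow to the right and rows downward; lengths in mm; the calibration is good to about 2 mm. A picture is of the moment at which its call begins. There is no depth.
A pose or a line that the arm cannot do raises r.Unreachable and nothing moves.
- r.close_job(): hands the job in; it is judged then, once.
The state is a dict: "clock": time; "qpos": joint angles; "joint_velocities": joint speeds; "tau": joint torques, N m; "tool_pos": TCP position; "tcp_rot": TCP orientation; "contact_force": force on the tool from outside, world axes, zero at the start; "wrist_torque": the same for the moment, N m; "finger_gap": opening from 0.0 (shut) to 1.0 (fully open); "gripper_force": force on a finger pad.
Only numpy, scipy, OpenCV 4.12 (cv2) and the standard library are available. Lean on these libraries where they do the work, as an engineer would, in place of code of your own. Each camera call takes 0.05 s, during which the arm holds its last target. There are 200 camera calls.

## Working session

There is one attempt and no reset: what is moved stays moved. The work goes in short steps, each a Python script; the robot and the scene stay as the last script left them, time stands still between calls to the robot, and variables do not carry over. Pictures are saved under pics/ and viewed, at most 10 in all, crops included, and the job is handed in when it is done.

```bash
mkdir -p pics; ls; python3 - <<'E'
from plant import r
import cv2,numpy as np,pickle
print(r.hold_point_z,r.read_state())
d={}
for n in("side","top"):
    g=r.get_image(n);d[n]=g
    cv2.imwrite(f"pics/{n}0.png",g["image"][:,:,::-1]);print(n,g["vertical_fov"],g["cx"],g["cy"],np.round(g["world_to_cam"],3).tolist())
pickle.dump(d,open("d0.pkl","wb"))
E
```

```text
pics
18.700000000000003 {'clock': 0.0, 'qpos': array([ 1.30848133,  0.508326  , -0.23754502,  1.50114054,  0.12570492,
        1.14890705, -0.15481458]), 'joint_velocities': array([ 1.67027410e-03, -4.96907683e-05, -1.84417699e-03,  1.72244774e-04,
       -6.92263278e-04, -1.08533901e-03, -1.12378033e-03]), 'tau': array([ 2.81373559e-04, -6.20600009e+01, -2.18668342e+00, -2.49652594e+01,
        1.28875996e-02,  1.18452069e-02, -1.85190849e-07]), 'tool_pos': array([ 224.4882451 , -582.74652416,  230.43507319]), 'tcp_rot': array([-8.76675516e-04,  9.83134100e-01,  1.82883952e-01, -1.79098689e-04]), 'contact_force': array([ 0.18874703, -0.21115002, -0.3564513 ]), 'wrist_torque': array([ 0.05745157, -0.02499003, -0.0175902 ]), 'gripper_force': 0.0, 'finger_gap': 0.9979334459037953}
side 55.594191692173226 276.32524436618644 206.74359735091627 [[-0.968, -0.248, 0.022, 484.753], [-0.144, 0.487, -0.861, 174.921], [0.203, -0.837, -0.507, 1016.683], [0.0, 0.0, 0.0, 1.0]]
top 57.46071189019992 284.2923234858007 209.07425346972462 [[0.027, -0.997, -0.073, -11.29], [-0.989, -0.016, -0.144, 516.612], [0.142, 0.076, -0.987, 867.809], [0.0, 0.0, 0.0, 1.0]]
```

View pics/top0.png

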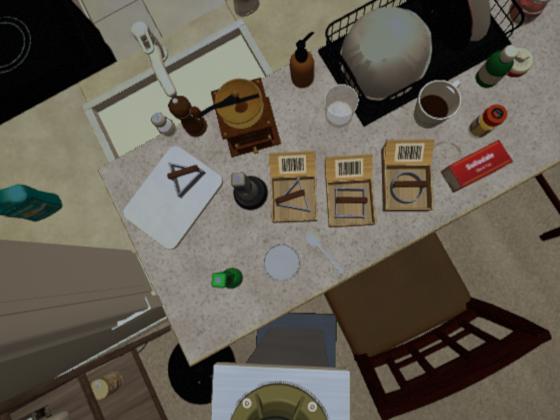

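View pics/side0.png

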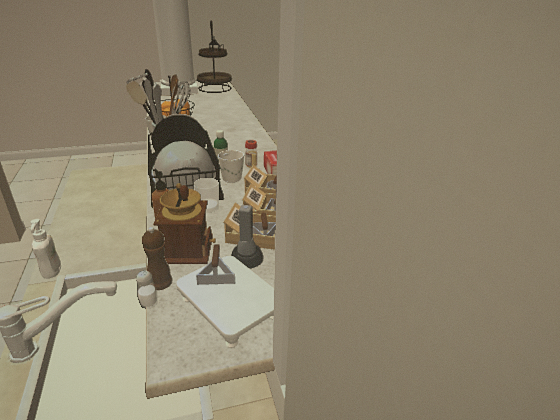

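The top view shows the bins and labels: tri cutter (294,197) with label (293,163), square (350,201) with label (349,168), round (408,187) with label (409,152). The scanner stands in its dock at about (248,190). The green lookalike is at (227,278). The sample sits at (185,178) on the riser at (173,197), the tin at (282,262) and the spoon at (325,252). I'll enlarge this to confirm, and measure.

```bash
cat > h.py <<'E'
import cv2,numpy as np
from scipy.spatial.transform import Rotation as R
def ray(g,uv):
    M=np.array(g["world_to_cam"]);f=g["image"].shape[0]/2/np.tan(np.radians(g["vertical_fov"])/2)
    d=M[:3,:3].T@np.array([(uv[0]-g["cx"])/f,(uv[1]-g["cy"])/f,1.]);return -M[:3,:3].T@M[:3,3],d
def onz(g,uv,z):
    c,d=ray(g,uv);return c+d*(z-c[2])/d[2]
def proj(g,p):
    M=np.array(g["world_to_cam"]);f=g["image"].shape[0]/2/np.tan(np.radians(g["vertical_fov"])/2)
    q=M[:3,:3]@np.array(p,float)+M[:3,3];return np.array([g["cx"]+f*q[0]/q[2],g["cy"]+f*q[1]/q[2]])
def quat(z,y):
    "tool orientation [w,x,y,z] from tool z and approximate y"
    z=np.array(z,float);z/=np.linalg.norm(z);y=np.array(y,float);y=y-z*(y@z);y/=np.linalg.norm(y)
    return R.from_matrix(np.c_[np.cross(y,z),y,z]).as_quat()[[3,0,1,2]]
def blobs(mask,amin,amax=1e9):
    cs=cv2.findContours(mask.astype(np.uint8),cv2.RETR_EXTERNAL,cv2.CHAIN_APPROX_NONE)[0]
    return [(cv2.minAreaRect(c),cv2.contourArea(c)) for c in cs if amin<cv2.contourArea(c)<amax]
E
python3 - <<'E'
import pickle;from h import *
d=pickle.load(open("d0.pkl","rb"));g=d["top"];im=g["image"]
hsv=cv2.cvtColor(im,cv2.COLOR_RGB2HSV)
c=im[130:300,115:445];cv2.imwrite("pics/crop.png",cv2.resize(c[:,:,::-1],None,fx=2.4,fy=2.4,interpolation=cv2.INTER_CUBIC))
# labels: low-saturation, closed
m=((hsv[...,1]<60)).astype(np.uint8)
m[:, :270]=0;m[:130]=0;m[185:]=0;m[:,440:]=0
m=cv2.morphologyEx(m,cv2.MORPH_CLOSE,np.ones((3,3)))
print("lab");[print(np.round(b[0],1),b[1],onz(g,b[0][0],54).round(1)) if 0 else print(b) for b in blobs(m,120)]
# dark brown handles
print("bars");m=(hsv[...,2]<115)&(hsv[...,1]>110);m[:150]=0;m[230:]=0;m[:,445:]=0
[print(b) for b in blobs(m,50,600)]
m=(hsv[...,2]>170)&(hsv[...,1]<40);m[:,260:]=0
print("riser");[print(b) for b in blobs(m,2000)]
for n,p,z in[("sc",(238,179),160),("dock",(249,192),20),("tri",(294,197),62),("lab",(293,163),54),("sample",(185,178),110),("riser",(173,197),52)]:print(n,onz(g,p,z).round(1))
E
```

```text
lab
(((348.5133361816406, 167.69912719726562), (16.097599029541016, 26.075448989868164), 86.18592071533203), 381.0)
(((291.5, 164.0), (16.0, 25.0), 90.0), 373.5)
(((409.0, 152.0), (16.0, 28.0), 90.0), 413.0)
(((354.49993896484375, 156.99998474121094), (168.99996948242188, 53.99999237060547), -0.0), 3685.0)
bars
(((351.5, 199.5), (5.0, 31.0), 90.0), 149.0)
(((351.1344909667969, 202.61380004882812), (45.924156188964844, 43.01756286621094), 85.2363510131836), 147.5)
(((288.0, 199.0), (44.0, 32.0), 90.0), 216.0)
(((182.35191345214844, 171.57684326171875), (5.3799920082092285, 30.014692306518555), 70.70995330810547), 110.0)
(((408.5, 186.5), (43.0, 45.0), 90.0), 412.5)
(((390.7572326660156, 190.0780487060547), (74.99566650390625, 34.89045715332031), 53.74616622924805), 77.0)
(((243.5, 153.0), (6.0, 27.0), 90.0), 73.0)
riser
sc [560.6  88.5 160. ]
dock [559.9  88.5  20. ]
tri [541.6 -23.8  62. ]
lab [624.2 -19.2  54. ]
sample [572.9 218.8 110. ]
riser [539.4 265.4  52. ]
```

View pics/crop.png

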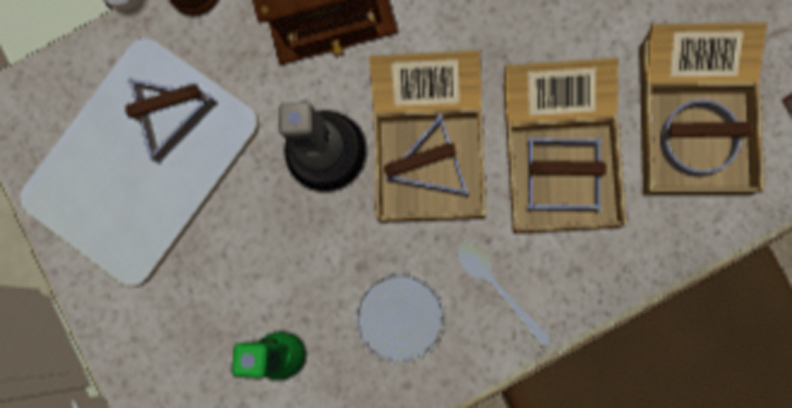

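The left bin holds the triangle and matches the sample, so its label at (291.5,164) is the target. The grey scanner's handle top is at about (238,179) and the lookalike is green. Next is a close look with the wrist camera.

```bash
python3 - <<'E'
from plant import r
from h import *;import pickle
p=r.read_state()["tool_pos"]
r.servo_line([p[0],p[1],400],vel=200)
q=quat([0,0,-1],[0,-1,0])
r.move_ptp([510,40,400],q)
g=r.get_image("wrist");pickle.dump(g,open("w1.pkl","wb"));cv2.imwrite("pics/w1.png",g["image"][:,:,::-1])
s=r.read_state();print(s["clock"],s["qpos"].round(2),s["tool_pos"].round(1))
c,d=ray(g,(g["cx"],g["cy"]));print(c.round(),d.round(3),g["vertical_fov"])
E
```

```text
3.575 [ 0.51  0.31 -0.92  1.46  0.25  1.49 -1.97] [510.2  39.1 399.8]
[589.  39. 543.] [-0.309 -0.    -0.951] 66.65964131943419
```

View pics/w1.png

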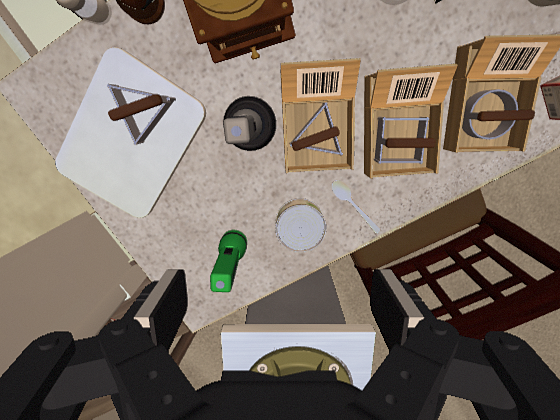

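The wrist view shows, left to right: the sample (137,107) on the riser, the grey handle top (236,130) in its dock (250,122), the tri bin with its label (320,81) and bar (316,137), then the square and round bins. I'll go closer and measure with masks.

```bash
python3 - <<'E'
from plant import r
from h import *;import pickle
q=quat([0,0,-1],[0,-1,0])
r.servo_line([570,35,320],q,vel=200)
g=r.get_image("wrist");pickle.dump(g,open("w2.pkl","wb"));cv2.imwrite("pics/w2.png",cv2.resize(g["image"][:,:,::-1],None,fx=1.4,fy=1.4,interpolation=cv2.INTER_CUBIC))
print(r.read_state()["clock"])
E
```

```text
4.275
```

View pics/w2.png

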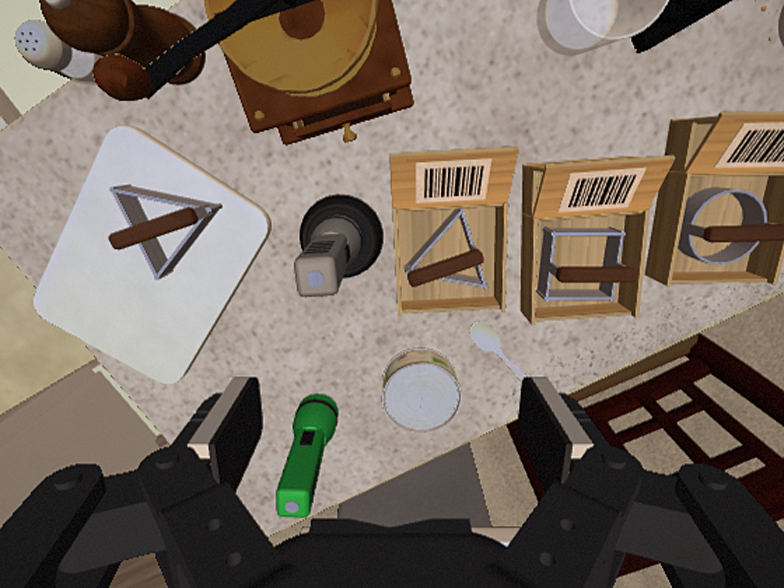

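```bash
python3 - <<'E'
import pickle;from h import *
g=pickle.load(open("w2.pkl","rb"));im=g["image"];hsv=cv2.cvtColor(im,cv2.COLOR_RGB2HSV)
S=1.4
def big(m,box):
    x0,y0,x1,y1=[int(v/S) for v in box];k=np.zeros(m.shape,np.uint8);k[y0:y1,x0:x1]=m[y0:y1,x0:x1]
    cs=cv2.findContours(k,cv2.RETR_EXTERNAL,cv2.CHAIN_APPROX_NONE)[0];return max(cs,key=cv2.contourArea)
for p in[(419,165),(318,262),(330,285),(360,265),(450,270),(400,180),(350,150),(150,300),(318,278)]:print(p,im[int(p[1]/S),int(p[0]/S)],hsv[int(p[1]/S),int(p[0]/S)])
# label
box=(405,150,500,212);m=((hsv[...,1]<90)).astype(np.uint8);m=cv2.morphologyEx(m,cv2.MORPH_CLOSE,np.ones((5,5)))
c=big(m,box);rc=cv2.minAreaRect(c);print("label",rc)
ap=cv2.approxPolyDP(cv2.convexHull(c),4,True)[:,0];print((ap*S).tolist())
for z in(54,):print("label",onz(g,rc[0],z).round(1))
# bar
m=((hsv[...,2]<115)&(hsv[...,1]>110)).astype(np.uint8)
m=((im[...,0].astype(int)<120)&(im[...,1]<70)).astype(np.uint8)
for n,bx,z in(("tri",(400,235,490,290),67),("sample",(100,195,215,255),114)):
    c=big(m,bx);rc=cv2.minAreaRect(c);b=cv2.boxPoints(rc);print(n,np.round(np.array(rc[0])*S),rc[1],onz(g,rc[0],z).round(1))
    e=sorted([((b[i]+b[(i+1)%4])/2 for i in[k])for k in range(4)],key=lambda x:0) if 0 else None
    L=[(b[i]+b[(i+1)%4])/2 for i in range(4)]
    i=0 if np.linalg.norm(L[0]-L[2])>np.linalg.norm(L[1]-L[3]) else 1
    a,bb=onz(g,L[i],z),onz(g,L[i+2],z);v=a-bb;print(" ang",np.degrees(np.arctan2(v[1],v[0])).round(1),np.linalg.norm(v).round(1))
# dock: dark
m=(im.max(2)<60).astype(np.uint8);c=big(m,(290,185,392,300));(x,y),rad=cv2.minEnclosingCircle(c);print("dock",x*S,y*S,rad*S,onz(g,(x,y),26).round(1), cv2.boundingRect(c))
# riser
m=((im.min(2)>150)&(hsv[...,1]<45)&(hsv[...,0]>90)).astype(np.uint8);m=cv2.morphologyEx(m,cv2.MORPH_CLOSE,np.ones((5,5)));c=cv2.convexHull(big(m,(20,110,280,400)));rc=cv2.minAreaRect(c);print("riser",rc)
b=np.array([onz(g,p,52) for p in cv2.boxPoints(rc)]);print(b.round(),b.mean(0).round(1),[np.linalg.norm(b[i]-b[i-1]).round() for i in range(4)])
# tops of scanner
for p in[(299,259),(341,259),(336,295),(298,296),(318,278)]:print("top",onz(g,np.array(p)/S,160).round(1))
for p in[(390,156),(516,148),(398,313),(505,307),(394,206),(506,204)]:print("bin",onz(g,np.array(p)/S,[72,72,42,42,42,42][[390,516,398,505,394,506].index(p[0])]).round(1))
x=g["image"][int(250/S):int(310/S),int(280/S):int(370/S)]
E
```

```text
(419, 165) [215 189 164] [ 15  60 215]
(318, 262) [150 138 129] [ 13  36 150]
(330, 285) [146 133 125] [ 11  37 146]
(360, 265) [37 31 30] [ 4 48 37]
(450, 270) [77 48 35] [  9 139  77]
(400, 180) [161 118  68] [ 16 147 161]
(350, 150) [173 161 154] [ 11  28 173]
(150, 300) [196 195 195] [  0   1 196]
(318, 278) [137 139 162] [118  39 162]
label ((323.5030822753906, 128.5553741455078), (28.7889404296875, 54.637969970703125), 86.8201675415039)
[[489.99999999999994, 158.2], [484.4, 197.39999999999998], [415.79999999999995, 201.6], [415.79999999999995, 162.39999999999998]]
label [622.2 -20.5  54. ]
tri [444. 259.] (34.68233108520508, 53.95722198486328) [552.7 -13.7  67. ]
 ang -86.3 68.7
sample [153. 228.] (13.926987648010254, 64.64690399169922) [589.7 221.7 114. ]
 ang -70.8 75.0
dock 338.49058837890624 240.07244262695312 45.54073791503906 [562.5  86.6  26. ] (214, 139, 59, 66)
riser ((109.83991241455078, 180.0779571533203), (132.1830291748047, 147.45770263671875), 24.227745056152344)
[[500. 391.  52.]
 [672. 275.  52.]
 [608. 135.  52.]
 [416. 237.  52.]] [549.1 259.4  52. ] [np.float64(175.0), np.float64(208.0), np.float64(154.0), np.float64(217.0)]
top [575.5  99.  160. ]
top [575.5  69.7 160. ]
top [549.   74.2 160. ]
top [548.3 101.4 160. ]
top [561.7  86.4 160. ]
bin [642.8  35.5  72. ]
bin [649.2 -69.5  72. ]
bin [491.3  27.4  42. ]
bin [497.8 -79.8  42. ]
bin [597.8  31.8  42. ]
bin [599.7 -72.6  42. ]
```

```bash
cat >> h.py <<'E'
DOCK=np.array([562,86.5]);LAB=np.array([622.5,-19,54]);YAW=np.radians(3.5);A=np.radians(35)
N=np.array([-np.sin(A)*np.cos(YAW),-np.sin(A)*np.sin(YAW),np.cos(A)])
UP=np.array([np.cos(A)*np.cos(YAW),np.cos(A)*np.sin(YAW),np.sin(A)])
LY=np.array([-np.sin(YAW),np.cos(YAW),0])
DN=[0,0,-1]
E
python3 - <<'E'
from plant import r
from h import *
print(r.read_state()["qpos"].round(2))
for n,yd,ys in(("y-",[0,-1,0],-LY),("y+",[0,1,0],LY),("x+",[1,0,0],UP),("x-",[-1,0,0],-UP)):
    print(n)
    for p,q in(([*DOCK,320],quat(DN,yd)),([*DOCK,102],quat(DN,yd)),(LAB+N*162,quat(-N,ys)),(LAB+N*200,quat(-N,ys))):
        s=r.inverse_kinematics(np.array(p),q);print("  ",None if s is None else s.round(2))
E
```

```text
[ 0.44  0.45 -0.88  1.48  0.35  1.37 -2.03]
y-
   [ 0.36  0.45 -0.88  1.49  0.35  1.36 -2.12]
   [ 0.27  0.64 -0.75  1.82  0.55  0.9  -2.3 ]
   [-0.4   0.26  0.56  2.38  4.41  0.24  0.4 ]
   [ 1.04  0.26 -1.22  2.36  1.36  0.27 -2.86]
y+
   [ 0.5   0.57 -1.22  1.49  0.53  1.46  0.84]
   [ 0.48  0.84 -1.23  1.81  0.88  1.15  0.52]
   [ 0.69  0.29 -0.83  2.37  1.81  0.21 -0.16]
   [ 1.04  0.26 -1.22  2.36  1.36  0.27  0.28]
x+
   [ 0.52  0.59 -1.29  1.49  0.57  1.48 -0.77]
   [ 0.44  0.78 -1.11  1.81  0.8   1.08 -0.97]
   [ 0.69  0.29 -0.83  2.37  1.81  0.21 -1.73]
   [ 0.91  0.21 -1.03  2.36  1.28  0.18 -1.21]
x-
   [-0.84  0.57  1.15  1.51 -0.52  1.41 -2.81]
   [-0.65  0.67  0.75  1.83 -0.58  0.88 -2.76]
   [ 0.69  0.29 -0.83  2.37  1.81  0.21  1.41]
   [-0.59  0.17  0.75  2.37 -1.42  0.22 -1.61]
```

```bash
python3 - <<'E'
from plant import r
from h import *;import pickle
q=quat(DN,[1,0,0])
r.move_ptp([*DOCK,320],q)
r.servo_line([*DOCK,190],q,vel=200)
r.servo_line([*DOCK,102],q,vel=80)
print(r.read_state()["contact_force"].round(1))
r.gripper_close(60)
s=r.read_state();print(s["clock"],s["finger_gap"],s["gripper_force"],s["contact_force"].round(1),s["tool_pos"].round(1))
r.servo_line([*s["tool_pos"][:2],270],vel=100)
s=r.read_state();print(s["clock"],s["finger_gap"],s["contact_force"].round(1),s["qpos"].round(2))
print(r.inverse_kinematics(LAB+N*162,quat(-N,UP)))
for n in("top","wrist"):
    g=r.get_image(n);pickle.dump(g,open(n+"3.pkl","wb"));cv2.imwrite(f"pics/{n}3.png",g["image"][:,:,::-1])
E
```

```text
[ 0.6 -0.8 -0.1]
8.0333 0.3436856808672032 46.5567684173584 [-0.3 -0.7  3.9] [562.   86.5 102.3]
9.8667 0.34685367627663655 [ 1.1 -0.5 -2.1] [ 0.52  0.63 -1.26  1.58  0.61  1.38 -0.81]
[ 0.73857104  0.30134957 -0.89063115  2.36801994  1.77186756  0.23392802
 -1.69722132]
```

View pics/wrist3.png

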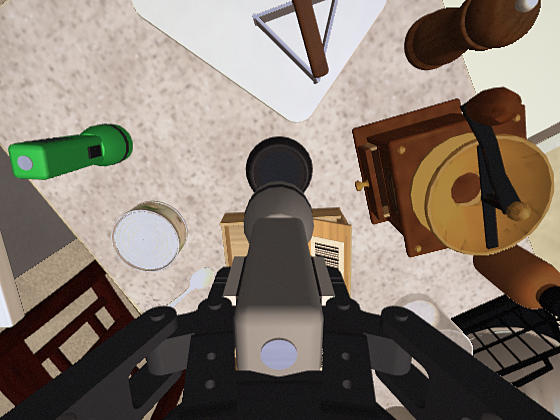

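The scanner is held upright with its nose clear of the dock; the empty dock is at (280,170) and the green lookalike at (70,152) is untouched. Now the scan.

```bash
python3 - <<'E'
from plant import r
from h import *;import pickle
g=pickle.load(open("wrist3.pkl","rb"));print("dock",onz(g,(280,170.5),26).round(1),onz(g,(246,170),26).round(1),onz(g,(314,170),26).round(1))
q=quat(-N,UP)
r.move_ptp(LAB+N*190,q)
r.servo_line(LAB+N*162,q,vel=60)
s=r.read_state();print(s["clock"],s["tool_pos"].round(1),(LAB+N*162).round(1),s["finger_gap"],s["contact_force"].round(1))
g=r.get_image("top");pickle.dump(g,open("t4.pkl","wb"));g2=r.get_image("wrist");pickle.dump(g2,open("w4.pkl","wb"))
a=cv2.resize(g["image"][100:250,200:400,::-1],None,fx=3,fy=3,interpolation=cv2.INTER_CUBIC)
cv2.imwrite("pics/t4.png",a)
nose=LAB+N*70;print("nose",nose.round(1),proj(g,nose),"label",proj(g,LAB),proj(g2,LAB),proj(g2,nose))
r.hold(1.8)
E
```

```text
dock [563.4  90.4  26. ] [521.7  91.1  26. ] [605.   91.1  26. ]
11.675 [530.4 -24.1 186.9] [529.8 -24.7 186.7] 0.34516476046048844 [ 0.2 -0.3 -1.1]
nose [582.4 -21.5 111.3] [292.26896431 174.67269927] label [292.90528562 163.69722297] [277.36767445 190.90365757] [277.14735591 213.60156841]
```

View pics/t4.png

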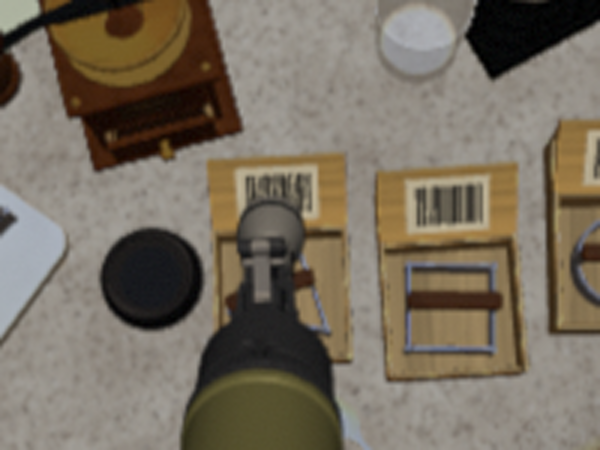

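The top view shows the nose in front of the tri label, whose centre is at crop (276,191), about pixel (292,164). That agrees with the projected aim point (292.9,163.7). Next: measure the empty dock and return the scanner.

```bash
python3 - <<'E'
from plant import r
from h import *;import pickle
g=pickle.load(open("t4.pkl","rb"));im=g["image"]
m=(im.max(2)<60).astype(np.uint8);m[:,:228]=0;m[:,269]=0;m[:,270:]=0;m[:170]=0;m[215:]=0
c=max(cv2.findContours(m,0,1)[0],key=cv2.contourArea);(x,y),rad=cv2.minEnclosingCircle(c)
print(x,y,rad,onz(g,(x,y),13).round(1))
q=quat(-N,UP);qd=quat(DN,[1,0,0])
r.servo_line(LAB+N*200,q,vel=80)
r.move_ptp([*DOCK,270],qd)
s=r.read_state();print(s["clock"],s["tool_pos"].round(1),s["finger_gap"],s["qpos"].round(2))
E
```

```text
250.1842041015625 192.6052703857422 16.8267879486084 [559.7  86.7  13. ]
15.2167 [562.3  85.3 268.9] 0.34551380732431614 [ 0.41  0.52 -0.99  1.58  0.45  1.28 -0.65]
```

```bash
python3 - <<'E'
from plant import r
from h import *;import pickle
q=quat(DN,[1,0,0]);X=[562,87]
r.servo_line([*X,140],q,vel=120)
for z in(126,116,109,105,103):
    r.servo_line([*X,z],q,vel=40);f=r.read_state()["contact_force"];print(z,f.round(1))
    if f[2]>8 or np.hypot(*f[:2])>10:break
s=r.read_state();print(s["tool_pos"].round(1))
r.ungrasp();r.hold(.3)
r.servo_line([*X,190],q,vel=80);r.servo_line([*X,300],q,vel=200)
qy=quat(DN,[0,-1,0])
r.move_ptp([500,60,340],qy)
g=r.get_image("wrist");pickle.dump(g,open("w5.pkl","wb"));cv2.imwrite("pics/w5.png",cv2.resize(g["image"][:,:,::-1],None,fx=1.4,fy=1.4,interpolation=cv2.INTER_CUBIC))
s=r.read_state();print(s["clock"],s["qpos"].round(2))
E
```

```text
126 [ 0.2 -0.5 -1.5]
116 [-0.5 -0.1 -1.9]
109 [-0.2 -0.7 -1.2]
105 [-0.1 -0.1 -1.7]
103 [ 0.4  0.3 -2. ]
[562.   87.  102.9]
22.2333 [ 0.3   0.28 -0.64  1.61  0.17  1.31 -1.93]
```

View pics/w5.png

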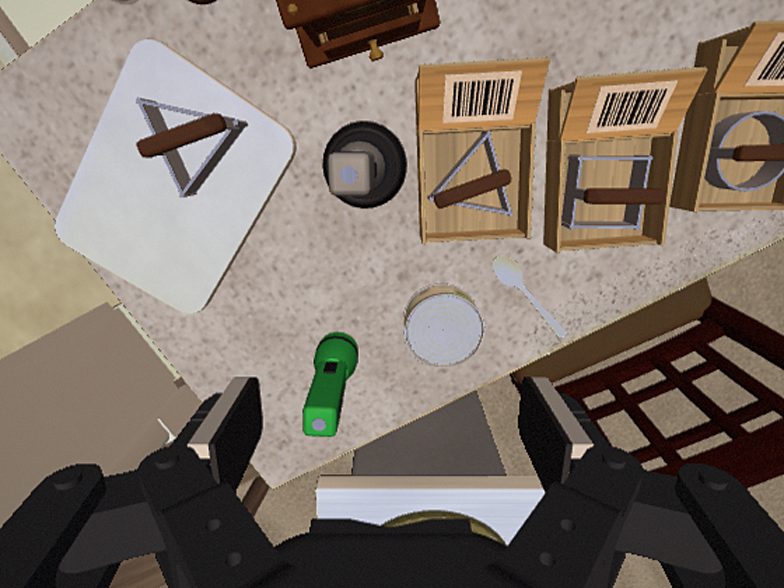

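The scanner is back in the dock (handle top (351,172), dock (365,165)). The tri cutter's bar runs (437,197)–(509,177) and the sample is untouched. Computing the grasp and placement.

```bash
python3 - <<'E'
import pickle;from h import *
g=pickle.load(open("w5.pkl","rb"));S=1.4;P=lambda p,z:onz(g,np.array(p)/S,z)[:2]
print("sc top",P((351,170),160),"dock",P((365,165),22))
im=g["image"].astype(int)
m=((im[...,0]<125)&(im[...,0]-im[...,2]>20)&(im[...,1]<75)&(im[...,0]>50)).astype(np.uint8)
for n,(x0,y0,x1,y1),z in(("tri",(426,155,520,215),65),("sample",(125,105,235,165),112)):
    k=np.zeros_like(m);s=np.s_[int(y0/S):int(y1/S),int(x0/S):int(x1/S)];k[s]=m[s];k=cv2.morphologyEx(k,cv2.MORPH_OPEN,np.ones((3,3)))
    c=max(cv2.findContours(k,0,1)[0],key=cv2.contourArea);rc=cv2.minAreaRect(c);b=cv2.boxPoints(rc)
    L=sorted([(b[i]+b[i-1])/2 for i in range(4)],key=lambda p:p[0]);a,e=P(L[0]*S,z),P(L[3]*S,z)
    print(n,np.array(rc[0])*S,np.array(rc[1])*S,(a+e)/2,np.degrees(np.arctan2(*(a-e)[::-1])),np.linalg.norm(a-e))
cr=[P(p,80) for p in((140,99),(243,122),(186,193))];print("sample v",np.round(cr))
ct=[P(p,33) for p in((488,134),(432,200),(511,214))];print("tri v",np.round(ct))
hs=cv2.cvtColor(g["image"],cv2.COLOR_RGB2HSV)
m=((im.min(2)>150)&(hs[...,1]<22)).astype(np.uint8);m[:,int(300/S):]=0;m[int(320/S):]=0
m=cv2.morphologyEx(m,cv2.MORPH_OPEN,np.ones((5,5)))
c=cv2.convexHull(max(cv2.findContours(m,0,1)[0],key=cv2.contourArea))[:,0]
w=np.array([P(p*S,52) for p in c],np.float32);rc=cv2.minAreaRect(w);print("riser",rc,cv2.boxPoints(rc).round())
E
```

```text
sc top [564.31434554  87.05677276] dock [562.86571008  84.52461614]
tri [472.73763428 187.71210937] [16.58915806 78.92520828] [544.46266105 -15.40768781] 109.75441751590968 70.53015350791792
sample [179.73651428 133.95035553] [18.89839115 88.15262375] [589.02013331 224.42126021] 108.15301787620193 71.43882202407502
sample v [[617. 267.]
 [600. 184.]
 [541. 240.]]
tri v [[592. -33.]
 [530.  18.]
 [516. -61.]]
riser ((542.6517944335938, 267.00518798828125), (158.48516845703125, 212.7112579345703), 55.971336364746094) [[410. 261.]
 [586. 142.]
 [675. 273.]
 [499. 392.]]
```

```bash
python3 - <<'E'
from plant import r
import pickle;from h import *
g=pickle.load(open("w5.pkl","rb"))
for p in((95,300),(165,420),(120,300)):print("cab",[onz(g,np.array(p)/1.4,z).round()[:2].tolist() for z in(0,200,-400)])
b=np.array([.941,.338,0])
for s in(1,-1):
    print(s)
    for p in([544.5,-15.4,200],[544.5,-15.4,44],[500,300,250],[500,300,95]):
        q=r.inverse_kinematics(np.array(p),quat(DN,s*b));print("  ",None if q is None else q.round(2))
E
```

```text
cab [[414.0, 396.0], [482.0, 257.0], [277.0, 674.0]]
cab [[255.0, 341.0], [389.0, 224.0], [-13.0, 573.0]]
cab [[414.0, 367.0], [482.0, 240.0], [277.0, 622.0]]
1
   [ 0.6   0.55 -0.98  1.76  0.51  1.11 -0.2 ]
   [ 0.49  0.73 -0.82  1.93  0.74  0.81 -0.4 ]
   [ 0.03  0.59 -1.05  1.58  0.52  1.29 -0.75]
   [-0.04  0.73 -0.92  1.78  0.69  0.99 -0.9 ]
-1
   [-0.13  0.41  0.16  1.76 -0.08  0.97 -2.73]
   [-0.12  0.61  0.16  1.94 -0.16  0.6  -2.65]
   [-1.21  0.66  1.15  1.59 -0.62  1.3  -2.76]
   [-1.03  0.7   0.75  1.8  -0.6   0.89 -2.8 ]
```

```bash
python3 - <<'E'
from plant import r
import pickle;from h import *
q=quat(DN,[.941,.338,0]);X=[544.5,-15.4]
r.move_ptp([*X,200],q)
r.servo_line([*X,90],q,vel=150);r.servo_line([*X,44],q,vel=50)
print(r.read_state()["contact_force"].round(1))
r.gripper_close(50)
s=r.read_state();print(s["clock"],s["finger_gap"],s["gripper_force"],s["contact_force"].round(1))
r.servo_line([*X,120],q,vel=60);r.servo_line([*X,290],q,vel=200)
s=r.read_state();print(s["clock"],s["finger_gap"],s["contact_force"].round(1))
r.servo_line([500,300,290],q,vel=150)
r.servo_line([500,300,150],q,vel=150)
s=r.read_state();print(s["clock"],s["finger_gap"],s["tool_pos"].round(1))
g=r.get_image("top");pickle.dump(g,open("t6.pkl","wb"));g=r.get_image("wrist")
cv2.imwrite("pics/w6.png",g["image"][:,:,::-1])
E
```

```text
[-0.2  0.3 -0.6]
26.3583 0.15586594551422286 49.96789634227753 [-1.3 -1.2  3.1]
28.775 0.1519224770182483 [ 0.2 -0.7 -1. ]
32.1333 0.152353801386057 [500.3 300.6 150.9]
```

View pics/w6.png

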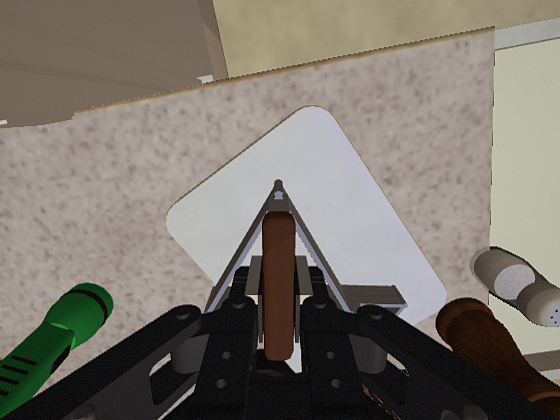

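The cutter is held level over the free half of the riser (bar (279,285)), with the sample's band visible to the right at (378,298). Setting it down.

```bash
python3 - <<'E'
from plant import r
import pickle;from h import *
q=quat(DN,[.941,.338,0]);X=[500,300]
r.servo_line([*X,105],q,vel=100)
for z in(99,95,93,91,90,89,88):
    r.servo_line([*X,z],q,vel=25);f=r.read_state()["contact_force"];print(z,f.round(1))
    if f[2]>4:break
r.ungrasp();r.hold(.3)
r.servo_line([*X,150],q,vel=60);r.servo_line([*X,300],q,vel=200)
r.move_ptp([480,60,350],quat(DN,[0,-1,0]));r.hold(.3)
g=r.get_image("wrist");cv2.imwrite("pics/w7.png",cv2.resize(g["image"][:,:,::-1],None,fx=1.4,fy=1.4));s=r.read_state();print(s["clock"])
pickle.dump(g,open("w7.pkl","wb"))
E
```

```text
99 [ 0.4 -0.3 -0.2]
95 [-1.  -0.  -1.2]
93 [ 0.   0.4 -0.6]
91 [ 0.2 -1.3  1.2]
90 [-2.5 -2.8 10.3]
38.8083
```

View pics/w7.png

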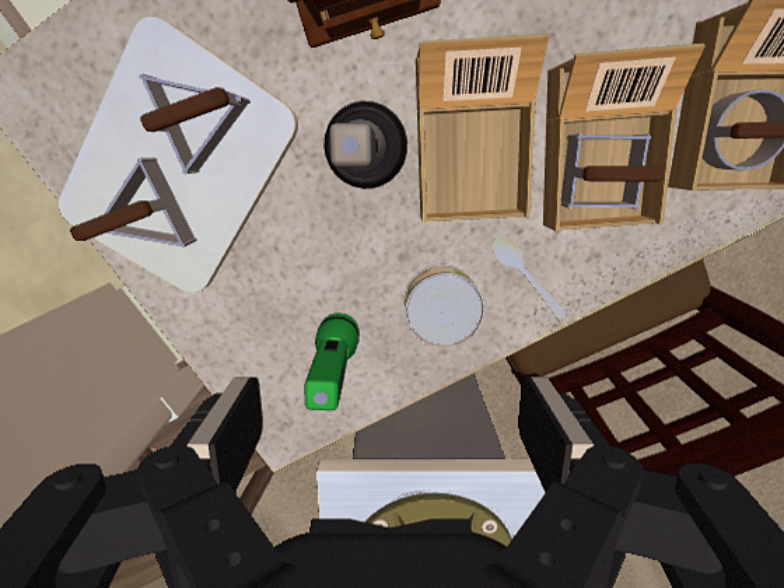

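The cutter stands flat on the riser at (130,215), beside the untouched sample at (187,110). The scanner is upright in its dock (351,145), and the tin, spoon and other cutters have not moved. Handing in.

```bash
python3 -c "
from plant import r
print(r.close_job())"
```

```text
the job is handed in; nothing more can be done
None
```

The job is handed in (verdict not shown): the scanner was held on the triangular bin's label and put back upright in its dock, and the triangular cutter now stands flat on the riser beside the sample, with nothing else visibly moved.

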